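# Unstack the vise kit into its trays

### The arm

A 6-joint arm with a two-finger parallel gripper is mounted at the origin on the work surface. World frame = base frame: x ahead of the robot, y to its left, z up, the work surface at z = 0. Lengths are in mm, angles in rad, forces in N, time in s.
With the tool pointing down it reaches from about 275 to 750 mm from the base axis. Payload 10.2 kg.
Tool frame: the origin (TCP) lies between the finger pads; the fingertips stand 17 mm ahead of it and the grasp point (between the pads) lies 2 mm behind it; z points along the fingers, y is the line along which they close (so a half turn about z gives the same grasp; the last joint's range is limited). The gripper opens to 85 mm and grips with 20 to 120 N. Pads are 22 mm wide; open, the fingers measure 114 mm over their backs; the gripper's body (76 mm by 85 mm) begins 54 mm behind the grasp point. The pads swing forward as they close: fully open they stand 13 mm farther back than shut.
Start: joints at [1.018, 0.313, 1.498, -0, 1.331, -0.223], TCP at [170.036, 496.708, 226.594] pointing down, gripper open.
Joint ranges: [-2.94, 2.94], [-0.97, 2.17], [0.19, 2.56], [-1.23, 4.37], [0.02, 3.11], [-2.88, 2.88]. Speed limits (rad/s): [2.39, 2.39, 3.01, 3.14, 3.14, 3.14].

### API

Orientations are given as a unit quaternion [w, x, y, z].
In Python, from rig import * gives the robot as it stands.
- The arm moves only by the tool step_arm, never from a script. Its argument "commands" is text: rows parted by semicolons, each of 7 numbers parted by spaces: the opening, from 0 (shut) to 1 (fully open), then the shift along the tool's x, y, z in cm, then the turn, a rotation vector about the tool's x, y, z in rad. In form: hand x y z rx ry rz; .... A call has 1 to 20 rows; each row is the pose to reach, as a shift and turn from the pose commanded when the call began, along the tool's axes at that moment; what a row does not reach only later rows make up. A row lasts 1/12 s, in which the tool goes at most 41.7 mm and 7.16 degrees, less where a joint would pass 70% of its speed; a pose out of reach is approached as far as the arm can. A call with a gripper value outside its range is refused whole. The fingers move at their own pace and stop on an object; "newtons" is the grip in N (left out, the last holds). Time passes only in rows, so rows that repeat a pose let the fingers close. It gives the time, the measured TCP pose, the force, the opening and the grip force at its end, in the units of the state.
- sense(): the state, without advancing time (a new reading comes with each control period).
- capture(name): name is "scene" or "top" or "wrist"; returns the picture (384x512x3 uint8, red, green, blue); there is no depth.
- camera_model(name): a dict with "mtx" (3x3 intrinsics, pixels), "k1" (the pictures are not rectified: a ray, as slopes to the right and down, at radius r is drawn at 1 + k1 r^2 times it, then the intrinsics apply), "eye" and "rotation" of the camera in the world. Camera axes: x right, y down, z forward; pixel columns grow to the right and rows downward; lengths in mm; the calibration is good to about 2 mm. A picture is of the moment at which its call begins: read the wrist's pose just before it. camera_model takes no time and is no camera call; for the wrist camera it gives the pose at the moment of the call.
- finish_job(): hands the job in; it is judged then, once.
Trained networks look in the newest picture that a camera, given by its name, has taken for a name from the list of things; names that differ only in an ending like _2 or _b are one class to them, and where a whole thing is asked for, a point or a joint stands for the part that bears it (a point fixed in the world has none). Each returns a list of dicts, best first, with "score" (0 to 1); they miss things now and then, are a little off and sometimes report something else, mostly with a low value. They report only what shows in the picture. A call takes as long as a camera call. They do not tell look-alikes from the thing itself.
- search_frame(camera, label): "rect" ([centre column, centre row, width, height] in pixels, round what is visible of it).
- trace(camera, label): "mask" (384x512 bool, what is visible of it) and "rect" ([centre column, centre row, width, height] in pixels, round what is visible of it).
- spot_point(camera, label): "xy" ([column, row] in pixels: a listed point, or the origin of a listed thing).
The state is a dict: "time_s": time; "joints": joint angles; "dq": joint speeds; "tau": joint torques, N m; "eef_pos": TCP position; "ee_rot": TCP orientation; "force": force on the tool from outside, world axes, zero at the start; "wrist_torque": the same for the moment, N m; "grip_width": opening from 0.0 (shut) to 1.0 (fully open); "grip_force": force on a finger pad.
Only numpy, scipy, OpenCV 4.12 (cv2) and the standard library are available. Lean on these libraries where they do the work, as an engineer would, in place of code of your own. Each camera call takes 0.05 s, during which the arm holds its last target. There are 200 camera calls.

### The job

After class the vise kit was left in two stacks on the bench. Take the stacks apart from the top, lifting one piece at a time and never one with another still on it, and put each piece in the tray that has its own outline, flat on the floor of the tray inside the rim and the same way up as it is now. Do not tip any piece over.

Things in the scene. Friction and masses are not known exactly. Their poses are not given: they have to be found in the camera images.
- vblock: V-block of the vise kit: bare aluminium, 90 x 60 mm, 30 mm high, with a V groove 24 mm wide and 12 mm deep along the whole length of its top; 0.35 kg. Lies on the bench as the bottom of one of the two stacks. Origin at the centre of its underside, z up; x along its 90 mm length, y across its 60 mm width.
- sander: Cork sanding block with half-round ends: 96 mm long, 50 mm wide, 30 mm high; 0.06 kg. Lies on the bench as the bottom of the other stack. Origin at the centre of its underside, z up; x along its 96 mm length, y across its 50 mm width (the flat sides face +y and -y).
- square: Square wooden packing block, 50 x 50 mm, 30 mm high; 0.06 kg. Second in a stack, on the V-block or on the sanding block, with the branch slice on top of it. Origin at the centre of its underside, z up; x and y square to its sides.
- nut: Large dark steel hexagon nut with a black bore, 50 mm across flats, 58 mm across corners, 30 mm high; 0.32 kg. Second in the other stack, the top one there. Origin at the centre of its underside, z up; two of its flats face +y and -y, the others follow every 60 degrees.
- slice: Round slice of a branch with dark bark and a pale top: 36 mm diameter, 30 mm high; 0.03 kg. On top of the square block. Origin at the centre of its underside, z up.
- vblock_tray: Fixed shallow wooden tray, pale floor 3 mm thick, dark rim 4 mm wide standing to 7 mm above the bench (4 mm above its floor), all round 8 mm wider than the piece. Inner outline: rectangle 106 x 76 mm, for the V-block. Origin at bench height under its centre, z up; x along the long side.
- sander_tray: Fixed shallow wooden tray, pale floor 3 mm thick, dark rim 4 mm wide standing to 7 mm above the bench (4 mm above its floor), all round 8 mm wider than the piece. Inner outline: oblong with round ends, 112 x 66 mm, for the sanding block. Origin at bench height under its centre, z up; x along the long side.
- square_tray: Fixed shallow wooden tray, pale floor 3 mm thick, dark rim 4 mm wide standing to 7 mm above the bench (4 mm above its floor), all round 8 mm wider than the piece. Inner outline: square 66 x 66 mm, for the square block. Origin at bench height under its centre, z up; x and y square to its sides.
- nut_tray: Fixed shallow wooden tray, pale floor 3 mm thick, dark rim 4 mm wide standing to 7 mm above the bench (4 mm above its floor), all round 8 mm wider than the piece. Inner outline: hexagon 66 mm across flats, for the nut. Origin at bench height under its centre, z up; two of its flats face +y and -y.
- slice_tray: Fixed shallow wooden tray, pale floor 3 mm thick, dark rim 4 mm wide standing to 7 mm above the bench (4 mm above its floor), all round 8 mm wider than the piece. Inner outline: circle of 52 mm diameter (a 14-sided ring), for the branch slice. Origin at bench height under its centre, z up.
Mind the look-alikes: they are no part of the job. Leave any green or yellow look-alike of the sander alone. What is shaped like the square but purple is not meant.

How it is judged (in metres and radians):
At the end, for the whole second after the job is handed in: Each of the five pieces lies at rest in the tray of its own outline: upright within 2 degrees, underside on the tray floor (less than 4.7 mm above the bench-level origin of the tray, so not on the rim), centre within 13 mm of the tray's centre (horizontal distance between vblock and vblock_tray below 0.013 m and z of vblock in the frame of vblock_tray below 0.0047 m and angle between each of vblock, sander, square, nut, slice's own z axis and vertical below 0.035 rad and linear speed of each of vblock, sander, square, nut, slice below 0.02 m/s and horizontal distance between sander and sander_tray below 0.013 m and z of sander in the frame of sander_tray below 0.0047 m and horizontal distance between square and square_tray below 0.013 m and z of square in the frame of square_tray below 0.0047 m and horizontal distance between nut and nut_tray below 0.013 m and z of nut in the frame of nut_tray below 0.0047 m and horizontal distance between slice and slice_tray below 0.013 m and z of slice in the frame of slice_tray below 0.0047 m); the robot touches nothing.
It fails at once if a piece is lifted with another still standing on it ((height (world z) of vblock above 0.02 m and horizontal distance between vblock and square below 0.05 m and z of square in the frame of vblock between 0.02 and 0.04 m) or (height (world z) of vblock above 0.02 m and horizontal distance between vblock and nut below 0.05 m and z of nut in the frame of vblock between 0.02 and 0.04 m) or (height (world z) of sander above 0.02 m and horizontal distance between sander and square below 0.05 m and z of square in the frame of sander between 0.02 and 0.04 m) or (height (world z) of sander above 0.02 m and horizontal distance between sander and nut below 0.05 m and z of nut in the frame of sander between 0.02 and 0.04 m) or (height (world z) of square above 0.05 m and horizontal distance between square and slice below 0.05 m and z of slice in the frame of square between 0.02 and 0.04 m)).
It fails at once if a piece is tipped over (angle between any of vblock, sander, square, nut, slice's own z axis and vertical above 0.7 rad).
It also fails if it takes over 128 s, if anything falls off the work surface, if the arm or the gripper's body presses on something with over 40 N, if the wrist force passes 120 N, or if a joint passes its speed limit or range.

## Working session

There is one attempt and no reset: what is moved stays moved. The work goes in short steps, Python scripts to look and compute and a tool call to move; the robot and the scene stay as the last step left them, time stands still between calls to the robot, and variables do not carry over. Pictures are saved under pics/ and viewed, at most 14 in all, crops included, and the job is handed in when it is done.

Besides the shell and the picture viewer there is one more tool, called after ">>>" in YAML: its name, and indented under it one key for each argument. step_arm: Moves the arm, as the interface text tells. Its arguments: {"type":"object","properties":{"commands":{"type":"string"},"newtons":{"type":"number"}},"required":["commands"]}

```bash
mkdir -p pics; ls; python3 - <<'E'
from rig import *
import cv2
for n in("top","scene"):
    cv2.imwrite(f"pics/{n}0.png",capture(n)[:,:,::-1]); m=camera_model(n); print(n,m)
print(sense())
E
```

```text
pics
top {'mtx': array([[498.36417444,   0.        , 257.65841822],
       [  0.        , 498.36417444, 192.32355295],
       [  0.        ,   0.        ,   1.        ]]), 'k1': 0.054043277627555356, 'eye': array([ 209.65319701,  -53.30080896, 1580.04849523]), 'rotation': array([-0.07705757,  0.74166861, -0.66268886,  0.06952178])}
scene {'mtx': array([[463.47619386,   0.        , 257.40582059],
       [  0.        , 463.47619386, 191.31356908],
       [  0.        ,   0.        ,   1.        ]]), 'k1': -0.1868559232777284, 'eye': array([1088.4190698 , -779.78661842,  871.488517  ]), 'rotation': array([-0.39644254,  0.85998199,  0.29388157, -0.12999201])}
{'time_s': 0.1, 'joints': array([ 1.01760360e+00,  3.13405908e-01,  1.49834209e+00, -6.55677212e-06,
        1.33098766e+00, -2.23363792e-01]), 'dq': array([ 0.00140569, -0.00193871, -0.00019466,  0.00053422, -0.0015023 ,
       -0.00024555]), 'tau': array([ 3.21070220e-03, -4.12902761e+01, -2.60139978e+01, -9.61944193e-05,
        3.05697613e-03, -3.03179229e-05]), 'eef_pos': array([169.91162206, 496.50682129, 226.09339338]), 'ee_rot': array([-2.13420433e-04,  1.64167165e-01,  9.86432367e-01, -5.30164986e-04]), 'force': array([0.05895692, 0.55333076, 0.28629287]), 'wrist_torque': array([ 0.01920533,  0.05300689, -0.04052472]), 'grip_force': 0.0, 'grip_width': 0.9992730638252346}
```

View pics/top0.png

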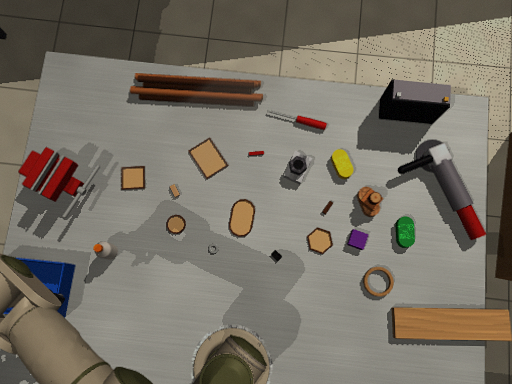

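View pics/scene0.png

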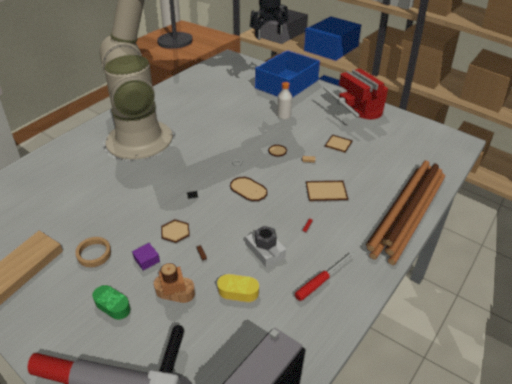

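The top view shows:
- **Stacks:** V-block with nut at (298,166); cork sander, square and slice at (370,200).
- **Look-alikes:** yellow (343,164) and green (405,232) sanders, purple square (357,239). The wooden ring (379,282) is also no part of the job.
- **Trays:** vblock (208,158), square (133,178), slice (176,224), sander (242,218), nut (319,240).

Next I measure.

```bash
cat > h.py <<'E'
from rig import *
import numpy as np, cv2
from scipy.spatial.transform import Rotation as R
def rot(q): return R.from_quat(np.roll(q,-1)).as_matrix()
def world(m,px,z):
    px=np.asarray(px,float).reshape(-1,1,2)
    d=np.array([m["k1"],0,0,0,0])
    u=cv2.undistortPoints(px,m["mtx"],d)[:,0]
    r=np.c_[u,np.ones(len(u))]@rot(m["rotation"]).T
    return (m["eye"]+r*((z-m["eye"][2])/r[:,2])[:,None])[:,:2]
def fit(m,mask,z):
    c=max(cv2.findContours(mask.astype(np.uint8),0,cv2.CHAIN_APPROX_NONE)[0],key=cv2.contourArea)
    w=world(m,c[:,0],z).astype(np.float32)
    (cx,cy),(a,b),t=cv2.minAreaRect(w)
    if a<b:a,b,t=b,a,t+90
    return np.round([cx,cy,a,b,(t+90)%180-90],1)   # centre, long, short, long-axis angle deg
E
python3 - <<'E'
from h import *
im=capture("top");m=camera_model("top")
for n,z in dict(vblock_tray=7,sander_tray=7,square_tray=7,nut_tray=7,slice_tray=7,vblock=30,sander=30,square=60,nut=60,slice=90).items():
    for d in trace("top",n)[:3]:
        if d["score"]>.2: print(n,round(d["score"],2),np.round(d["rect"]),fit(m,d["mask"],z))
c=cv2.resize(im[120:280,260:440,::-1],None,fx=4,fy=4,interpolation=2)[:600]
cv2.imwrite("pics/c1.png",c)
E
```

```text
vblock_tray 0.96 [209. 158.  41.  40.] [635.6 157.7 115.6  85.4  39.7]
sander_tray 0.58 [242. 216.  30.  43.] [454.6  24.4 125.   74.4  -2.8]
nut_tray 0.85 [321. 240.  28.  24.] [ 408.4 -228.8   77.7   73.    18.7]
vblock 0.82 [299. 166.  26.  33.] [ 602.4 -124.8   57.5   33.1   73.9]
sander 0.83 [405. 233.  20.  34.] [ 461.3 -487.9   94.9   55.4    3. ]
sander 0.67 [368. 201.  24.  29.] [ 518.4 -374.2   65.9   40.4  -86.6]
sander 0.6 [341. 166.  21.  32.] [ 657.8 -274.1  101.3   56.7   26.4]
square 0.63 [356. 240.  19.  22.] [ 418.  -336.2   53.1   52.1   75.7]
square 0.52 [366. 201.  16.  19.] [ 542.2 -367.9   52.5   49.5  -39.1]
nut 0.5 [296. 167.  19.  16.] [ 627.  -134.    57.1   51.8  -40.2]
slice 0.55 [368. 199.  28.  32.] [ 504.5 -360.5   58.3   30.    86.7]
slice 0.48 [373. 197.  14.  13.] [ 543.8 -373.8   44.4   35.9  -39.1]
```

View pics/c1.png

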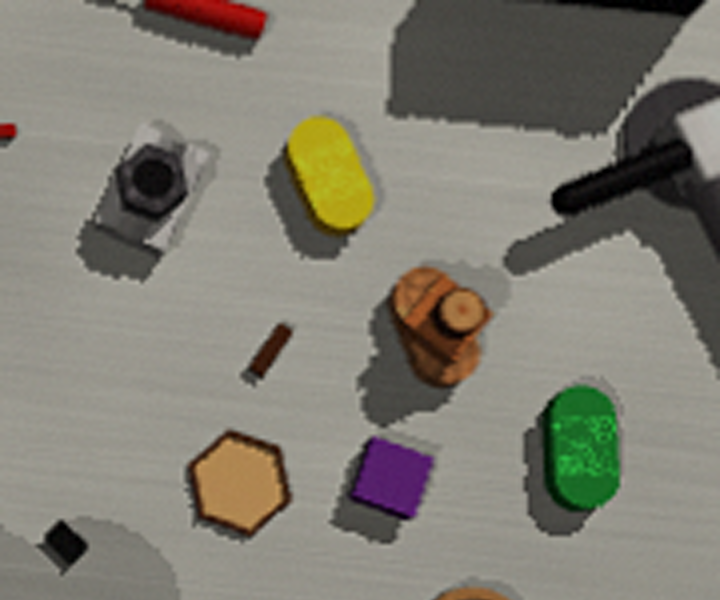

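```bash
cat >> h.py <<'E'
def go(x,y,z,ang):
    "shift (cm) and turn to bring TCP to x,y,z pointing down, closing line at ang deg (mod 180, nearest last joint range)"
    s=sense(); T=rot(s["ee_rot"]); p=s["eef_pos"]
    d=T.T@(np.array([x,y,z])-p)/10
    best=None
    for k in(0,180,-180):
        j6=(np.arctan2(y,x)-np.radians(ang+k)+np.pi)%(2*np.pi)-np.pi
        if abs(j6)>2.6: continue
        a=np.radians(ang+k); Y=np.array([np.cos(a),np.sin(a),0]); Z=np.array([0,0,-1.]); G=np.c_[np.cross(Y,Z),Y,Z]
        rv=R.from_matrix(T.T@G).as_rotvec()
        c=abs(j6-s["joints"][5])
        if best is None or c<best[0]: best=(c,rv,j6)
    print("shift cm",np.round(d,2),"turn",np.round(best[1],3),"j6",round(best[2],2),"rows",int(max(np.linalg.norm(d)/4.17,np.degrees(np.linalg.norm(best[1]))/7.16))+2, "t",round(s["time_s"],1))
E
python3 - <<'E'
from h import *
im=capture("top");m=camera_model("top")
hsv=cv2.cvtColor(im,cv2.COLOR_RGB2HSV)
mask=((hsv[...,0]<25)&(hsv[...,1]>70)&(hsv[...,2]>150)).astype(np.uint8)
n,l,st,c=cv2.connectedComponentsWithStats(mask)
for i in range(1,n):
    if 80<st[i,4]<1500: print(np.round(c[i]),st[i,4],"centroid",np.round(world(m,c[i],3),1),fit(m,l==i,3))
mc=camera_model("wrist");s=sense();T=rot(s["ee_rot"])
print("cam in tool",T.T@(mc["eye"]-s["eef_pos"]),"\n",T.T@rot(mc["rotation"]),mc["mtx"],mc["k1"])
print(world(m,[[375.5,197.5]],90))
go(543,-374,240,70)
E
```

```text
[208. 158.] 648 centroid [[636.  158.5]] [636.6 158.4 102.3  70.8  40.2]
[133. 178.] 347 centroid [[543.1 389.7]] [543.1 389.5  60.7  58.1   9.1]
[241. 218.] 569 centroid [[452.   24.5]] [451.9  24.3 105.1  62.2  -4.1]
[319. 240.] 325 centroid [[ 407.5 -228.5]] [ 407.9 -228.1   68.5   59.1   75.8]
cam in tool [  80.6325352     0.33332351 -146.60229777] 
 [[-6.54590594e-04 -9.50992390e-01 -3.09213593e-01]
 [ 9.99999720e-01 -7.34703017e-04  1.42641102e-04]
 [-3.62830762e-04 -3.09213413e-01  9.50992604e-01]] [[302.21644706   0.         258.97439138]
 [  0.         302.21644706 195.1046511 ]
 [  0.           0.           1.        ]] -0.045316364122029454
[[ 546.45410047 -377.40494928]]
shift cm [-63.48 -70.3   -1.34] turn [ 0.    -0.    -3.122] j6 1.32 rows 26 t 0.7
```

```bash
sed -i 's/c=abs(j6-s\["joints"\]\[5\])/c=np.linalg.norm(rv)/' h.py; python3 - <<'E'
from h import *
go(545,-374,220,0)
E
```

```text
shift cm [-63.67 -70.24   0.66] turn [-0.     0.     1.241] j6 -0.6 rows 24 t 0.7
```

>>> step_arm:
  commands: "1 -63.7 -70.2 0.7 0 0 0;1 -63.7 -70.2 0.7 0 0 0;1 -63.7 -70.2 0.7 0 0 0;1 -63.7 -70.2 0.7 0 0 1.24;1 -63.7 -70.2 0.7 0 0 1.24;1 -63.7 -70.2 0.7 0 0 1.24;1 -63.7 -70.2 0.7 0 0 1.24;1 -63.7 -70.2 0.7 0 0 1.24;1 -63.7 -70.2 0.7 0 0 1.24;1 -63.7 -70.2 0.7 0 0 1.24;1 -63.7 -70.2 0.7 0 0 1.24;1 -63.7 -70.2 0.7 0 0 1.24;1 -63.7 -70.2 0.7 0 0 1.24;1 -63.7 -70.2 0.7 0 0 1.24;1 -63.7 -70.2 0.7 0 0 1.24;1 -63.7 -70.2 0.7 0 0 1.24;1 -63.7 -70.2 0.7 0 0 1.24;1 -63.7 -70.2 0.7 0 0 1.24;1 -63.7 -70.2 0.7 0 0 1.24;1 -63.7 -70.2 0.7 0 0 1.24"

```text
time_s: 2.37
eef_pos: [500.4, -270.6, 220.3]
ee_rot: [0.0, 0.707, 0.707, 0.0]
force: [-0.3, 0.0, 0.5]
grip_width: 0.997
grip_force: 0.0
```

```bash
python3 - <<'E'
from h import *
go(545,-374,220,0)
E
```

```text
shift cm [-10.34   4.46   0.03] turn [ 0.    -0.     0.001] j6 -0.6 rows 4 t 2.4
```

>>> step_arm:
  commands: "1 -10.3 4.5 0 0 0 0;1 -10.3 4.5 0 0 0 0;1 -10.3 4.5 0 0 0 0;1 -10.3 4.5 0 0 0 0;1 -10.3 4.5 0 0 0 0;1 -10.3 4.5 0 0 0 0"

```text
time_s: 2.87
eef_pos: [545.0, -370.8, 220.3]
ee_rot: [-0.0, 0.707, 0.708, 0.0]
force: [-1.2, 0.3, -0.2]
grip_width: 0.998
grip_force: 0.0
```

```bash
cat >> h.py <<'E'
def wrist(png=None):
    m=camera_model("wrist"); im=capture("wrist")
    if png: cv2.imwrite("pics/"+png,im[:,:,::-1])
    return m,im
E
python3 - <<'E'
from h import *
m,im=wrist("w1.png")
for n,z in dict(slice=90,square=60,sander=30).items():
    for d in trace("wrist",n)[:3]:
        if d["score"]>.2: print(n,round(d["score"],2),np.round(d["rect"]),fit(m,d["mask"],z))
print(sense()["eef_pos"])
E
```

```text
slice 0.63 [261. 186.  39.  44.] [ 544.8 -374.5   41.1   34.5   89. ]
square 0.93 [154. 148.  55.  52.] [ 435.  -339.9   50.6   49.8  -13.4]
square 0.72 [260. 176.  64.  67.] [ 544.4 -372.4   54.9   52.3   55.6]
sander 0.78 [257. 170.  79.  60.] [ 570.9 -349.8   51.7   23.1  -37.9]
sander 0.74 [199. 257.  74.  46.] [ 469.2 -483.5   86.2   63.6    7. ]
sander 0.69 [365.  88.  93.  71.] [ 656.3 -280.2   99.2   51.9   29. ]
[ 545.1224458  -370.5423289   221.16864736]
```

View pics/w1.png

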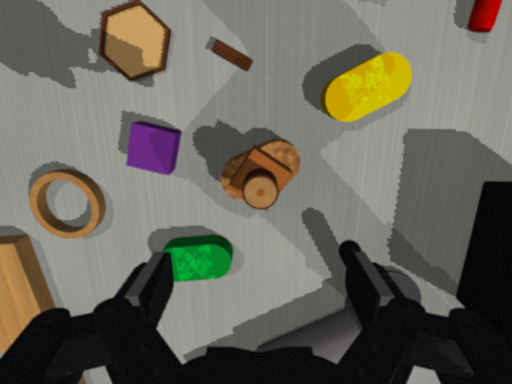

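The wrist view shows the slice top at (261,186) on the square, and the cork sander beneath at (257,170). Green (199,257), yellow (365,88) and purple (154,148) are clear of the grasp. I take the slice centre as about (545,-377), which agrees with the top camera.

```bash
python3 - <<'E'
from h import *
go(545,-377,79,0)
m=camera_model("top"); print(world(m,[[176,224]],3))
E
```

```text
shift cm [-0.64 -0.02 14.22] turn [0.    0.    0.002] j6 -0.61 rows 5 t 3.1
[[408.80243771 229.34833777]]
```

>>> step_arm:
  commands: "0.7 -0.6 0 0 0 0 0;0.7 -0.6 0 4 0 0 0;0.7 -0.6 0 8 0 0 0;0.7 -0.6 0 11 0 0 0;0.7 -0.6 0 13 0 0 0;0.7 -0.6 0 14.2 0 0 0;0.7 -0.6 0 14.2 0 0 0;0 -0.6 0 14.2 0 0 0;0 -0.6 0 14.2 0 0 0;0 -0.6 0 14.2 0 0 0;0 -0.6 0 14.2 0 0 0;0 -0.6 0 14.2 0 0 0;0 -0.6 0 14.2 0 0 0;0 -0.6 0 14.2 0 0 0;0 -0.6 0 12 0 0 0;0 -0.6 0 9 0 0 0;0 -0.6 0 5 0 0 0;0 -0.6 0 5 0 0 0"
  newtons: 30

```text
time_s: 4.57
eef_pos: [547.2, -379.4, 179.7]
ee_rot: [0.007, 0.707, 0.708, 0.0]
force: [1.4, -0.1, 1.3]
grip_width: 0.392
grip_force: 29.9
```

```bash
python3 - <<'E'
from h import *
m,im=wrist("w2.png")
print(sense()["eef_pos"]); go(409,229,200,0)
E
```

```text
[ 546.49229084 -378.70144149  175.94275184]
shift cm [ 60.77 -13.66  -2.91] turn [0.007 0.007 0.001] j6 0.51 rows 16 t 4.6
```

View pics/w2.png

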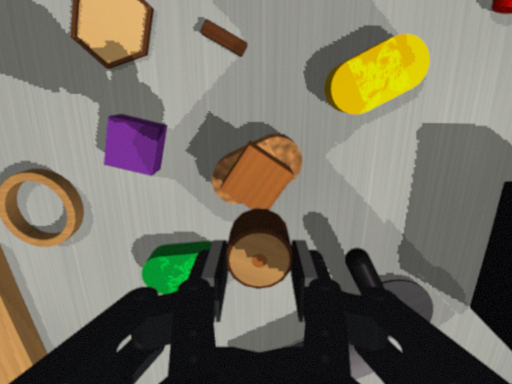

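The slice is held alone at (260,255). The square remains at (258,178), tilted about 35° in the picture, on the cork sander.

>>> step_arm:
  commands: "0 60.8 -13.7 -2.9 0 0 0;0 60.8 -13.7 -2.9 0 0 0;0 60.8 -13.7 -2.9 0 0 0;0 60.8 -13.7 -2.9 0 0 0;0 60.8 -13.7 -2.9 0 0 0;0 60.8 -13.7 -2.9 0 0 0;0 60.8 -13.7 -2.9 0 0 0;0 60.8 -13.7 -2.9 0 0 0;0 60.8 -13.7 -2.9 0 0 0;0 60.8 -13.7 -2.9 0 0 0;0 60.8 -13.7 -2.9 0 0 0;0 60.8 -13.7 -2.9 0 0 0;0 60.8 -13.7 -2.9 0 0 0;0 60.8 -13.7 -2.9 0 0 0;0 60.8 -13.7 -2.9 0 0 0;0 60.8 -13.7 -2.9 0 0 0;0 60.8 -13.7 -2.9 0 0 0;0 60.8 -13.7 -2.9 0 0 0;0 60.8 -13.7 -2.9 0 0 0;0 60.8 -13.7 -2.9 0 0 0"

```text
time_s: 6.28
eef_pos: [407.9, 229.3, 199.3]
ee_rot: [-0.0, 0.708, 0.707, -0.0]
force: [-0.1, 0.6, -0.1]
grip_width: 0.395
grip_force: 30.0
```

```bash
cat >> h.py <<'E'
def floors(m,im,lo=400,vmin=150):
    hsv=cv2.cvtColor(im,cv2.COLOR_RGB2HSV)
    mask=((hsv[...,0]<25)&(hsv[...,1]>70)&(hsv[...,2]>vmin)).astype(np.uint8)
    n,l,st,c=cv2.connectedComponentsWithStats(mask)
    for i in range(1,n):
        if lo<st[i,4]: print("floor",np.round(c[i]),st[i,4],np.round(world(m,c[i],3),1)[0],fit(m,l==i,3))
E
python3 - <<'E'
from h import *
m,im=wrist("w3.png"); floors(m,im,vmin=100)
for n in("slice_tray","square_tray","sander_tray","slice"):
    for d in trace("wrist",n)[:2]: print(n,round(d["score"],2),np.round(d["rect"]),fit(m,d["mask"],7))
print(sense()["eef_pos"])
E
```

```text
floor [391.  26.] 3295 [542.2 381. ] [543.1 382.5  64.9  54.5   9.6]
floor [355. 155.] 556 [516.7 246.1] [516.5 245.8  41.1  18.7  35.3]
floor [259. 169.] 1578 [406.7 229.7] [406.5 229.1  52.4  52.    9.8]
floor [420. 239.] 940 [611.1 138.4] [633.8 155.6 106.5  73.9  39.7]
floor [258. 260.] 2334 [405.5 109.6] [406.2 108.2  76.1  74.6 -50.1]
floor [277. 315.] 1651 [431.1  23. ] [432.5  24.1  77.6  64.1  -3.4]
slice_tray 0.57 [260. 168.  48.  54.] [407.2 229.2  60.2  58.7  88.5]
square_tray 0.95 [390.  32.  80.  64.] [542.3 379.4  76.8  59.4   8.8]
square_tray 0.17 [440. 225. 112.  98.] [632.2 157.8 116.5  89.8  39.3]
sander_tray 0.9 [274. 315.  57.  52.] [430.1  27.8  78.6  77.8  89.7]
slice 0.7 [259. 247.  66.  81.] [406.7 126.6 112.6  81.   87.9]
[407.66304945 229.97181816 199.44596197]
```

View pics/w3.png

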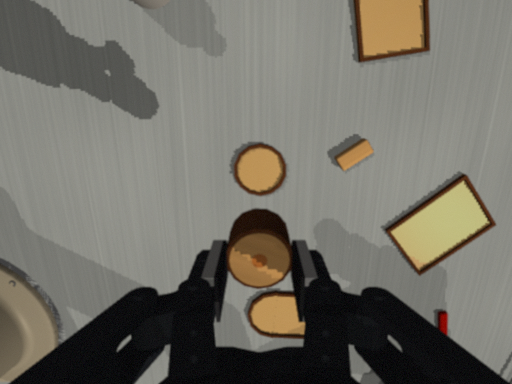

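>>> step_arm:
  commands: "0 0 0 4 0 0 0;0 0 0 8 0 0 0;0 0 0 12 0 0 0;0 0 0 15 0 0 0;0 0 0 16.5 0 0 0;0 0 0 17.2 0 0 0;0 0 0 17.4 0 0 0;0 0 0 17.4 0 0 0;0 0 0 17.4 0 0 0;0.6 0 0 17.4 0 0 0;0.6 0 0 17.4 0 0 0;0.6 0 0 17.4 0 0 0;0.6 0 0 17.4 0 0 0;0.6 0 0 16 0 0 0;0.6 0 0 13 0 0 0;0.6 0 0 9 0 0 0;0.6 0 0 5 0 0 0;0.6 0 0 2 0 0 0;0.6 0 0 0 0 0 0;0.6 0 0 0 0 0 0"

```text
time_s: 8.2
eef_pos: [409.0, 230.9, 203.8]
ee_rot: [0.002, 0.707, 0.708, 0.003]
force: [0.9, -0.1, -0.2]
grip_width: 0.599
grip_force: 0.0
```

```bash
python3 - <<'E'
from h import *
m,im=wrist("w4.png")
for n,z in dict(slice_tray=7,slice=33).items():
    for d in trace("wrist",n)[:2]: print(n,round(d["score"],2),np.round(d["rect"]),fit(m,d["mask"],z))
cv2.imwrite("pics/w4c.png",cv2.resize(im[110:230,180:340,::-1],None,fx=3,fy=3))
go(545,-372,190,45);go(545,-372,190,-45)
E
```

```text
slice_tray 0.75 [256. 172.  46.  57.] [406.9 229.1  60.9  58.6  89.9]
slice 0.74 [255. 170.  34.  36.] [406.4 234.   39.8  33.7  89.9]
shift cm [-60.24  13.73   0.88] turn [-0.001 -0.    -0.784] j6 -1.38 rows 16 t 8.3
shift cm [-60.24  13.73   0.88] turn [-0.001  0.001  0.786] j6 0.19 rows 16 t 8.3
```

View pics/w4c.png

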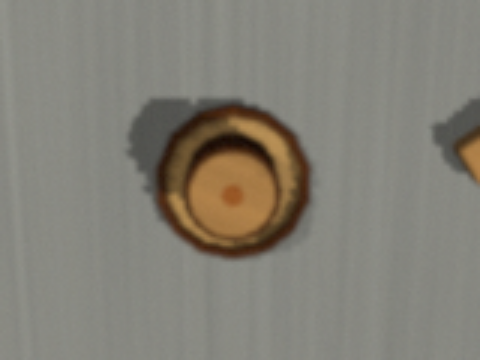

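The slice sits inside its round tray (top at crop (232,195)). Now back to the square.

>>> step_arm:
  commands: "1 -60.4 13.7 0 0 0 0.65;1 -60.4 13.7 0 0 0 0.65;1 -60.4 13.7 0 0 0 0.65;1 -60.4 13.7 0 0 0 0.65;1 -60.4 13.7 0 0 0 0.65;1 -60.4 13.7 0 0 0 0.65;1 -60.4 13.7 0 0 0 0.65;1 -60.4 13.7 0 0 0 0.65;1 -60.4 13.7 0 0 0 0.65;1 -60.4 13.7 0 0 0 0.65;1 -60.4 13.7 0 0 0 0.65;1 -60.4 13.7 0 0 0 0.65;1 -60.4 13.7 0 0 0 0.65;1 -60.4 13.7 0 0 0 0.65;1 -60.4 13.7 0 0 0 0.65;1 -60.4 13.7 0 0 0 0.65;1 -60.4 13.7 0 0 0 0.65;1 -60.4 13.7 0 0 0 0.65;1 -60.4 13.7 0 0 0 0.65;1 -60.4 13.7 0 0 0 0.65"

```text
time_s: 10.02
eef_pos: [545.2, -372.3, 199.7]
ee_rot: [-0.0, 0.895, 0.445, 0.0]
force: [-0.0, 0.2, -0.5]
grip_width: 1.002
grip_force: 0.0
```

```bash
python3 - <<'E'
from h import *
m,im=wrist("w5.png")
for n,z in dict(square=60,sander=30).items():
    for d in trace("wrist",n)[:3]: 
        if d["score"]>.3: print(n,round(d["score"],2),np.round(d["rect"]),fit(m,d["mask"],z))
cv2.imwrite("pics/w5c.png",cv2.resize(im[100:260,160:360,::-1],None,fx=4,fy=3.75)[:600])
print(sense()["eef_pos"])
E
```

```text
square 0.72 [260. 181.  51.  55.] [ 545.5 -372.3   55.2   49.6   54.4]
square 0.61 [164. 216.  62.  58.] [ 442.7 -341.9   56.5   48.7  -13.9]
sander 0.68 [300.  40.  77.  80.] [ 653.5 -283.1   85.3   50.2   27.6]
sander 0.57 [259. 174.  67.  85.] [ 572.7 -356.4   51.2   35.6  -59. ]
sander 0.56 [264. 283.  67.  68.] [ 464.8 -484.5  102.5   61.2    6.5]
[ 545.23928713 -372.76486388  199.82980057]
```

View pics/w5c.png

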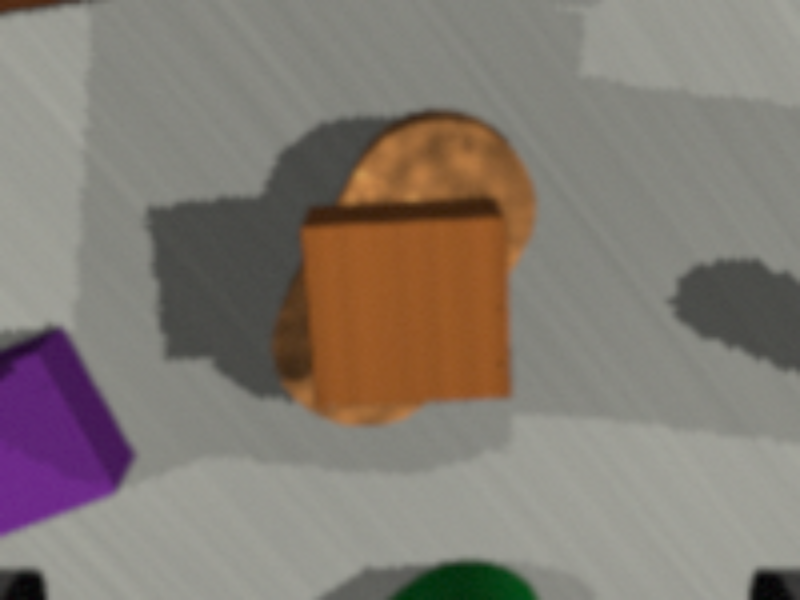

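The square's top corners are at crop (303,225), (497,215), (510,397), (320,403), with the cork sander below. I project these.

```bash
python3 - <<'E'
from h import *
m=camera_model("wrist")
c=np.array([(303,225),(497,215),(510,397),(320,403)])/[4,3.75]+[160,100]
w=world(m,c,60);print(w.round(1),w.mean(0));e=np.roll(w,-1,0)-w
print(np.linalg.norm(e,axis=1),np.degrees(np.arctan2(e[:,1],e[:,0])))
x,y=w.mean(0); go(x,y,49,-35); print(sense()["ee_rot"])
E
```

```text
[[ 539.3 -341.2]
 [ 578.  -367.3]
 [ 551.7 -409.5]
 [ 512.4 -381.9]] [ 545.35366437 -375.00103875]
[46.6432314  49.75250531 48.01296924 48.78209959] [ -33.96233562 -121.91806776  144.91525644   56.52419094]
shift cm [-0.17  0.14 15.08] turn [ 0.     0.    -0.037] j6 0.01 rows 5 t 10.2
[1.76335985e-04 8.95472256e-01 4.45117291e-01 7.51432021e-05]
```

>>> step_arm:
  commands: "0.85 -0.2 0.1 4 0 0 -0.04;0.85 -0.2 0.1 8 0 0 -0.04;0.85 -0.2 0.1 11.5 0 0 -0.04;0.85 -0.2 0.1 14 0 0 -0.04;0.85 -0.2 0.1 15 0 0 -0.04;0.85 -0.2 0.1 15.1 0 0 -0.04;0.85 -0.2 0.1 15.1 0 0 -0.04;0 -0.2 0.1 15.1 0 0 -0.04;0 -0.2 0.1 15.1 0 0 -0.04;0 -0.2 0.1 15.1 0 0 -0.04;0 -0.2 0.1 15.1 0 0 -0.04;0 -0.2 0.1 15.1 0 0 -0.04;0 -0.2 0.1 15.1 0 0 -0.04;0 -0.2 0.1 14 0 0 -0.04;0 -0.2 0.1 12 0 0 -0.04;0 -0.2 0.1 8 0 0 -0.04;0 -0.2 0.1 4 0 0 -0.04;0 -0.2 0.1 3 0 0 -0.04;0 -0.2 0.1 3 0 0 -0.04"
  newtons: 30

```text
time_s: 11.75
eef_pos: [545.9, -376.7, 175.0]
ee_rot: [0.004, 0.887, 0.463, 0.001]
force: [0.1, -0.2, -0.9]
grip_width: 0.563
grip_force: 31.3
```

```bash
python3 - <<'E'
from h import *
m,im=wrist("w6.png")
for d in trace("wrist","sander")[:3]:  print(round(d["score"],2),np.round(d["rect"]),fit(m,d["mask"],30))
print(sense()["eef_pos"]); go(543,386,180,9.3)
E
```

```text
0.93 [301.  40.  81.  79.] [ 649.6 -285.1   80.    51.4   28.6]
0.57 [254. 165.  72.  68.] [ 552.6 -367.6   81.    53.    26.4]
[ 544.51938468 -375.50160018  169.55747631]
shift cm [ 62.37 -43.69  -1.05] turn [ 0.     0.    -0.771] j6 0.46 rows 20 t 11.8
```

>>> step_arm:
  commands: "0 62.4 -43.7 -1 0 0 -0.77;0 62.4 -43.7 -1 0 0 -0.77;0 62.4 -43.7 -1 0 0 -0.77;0 62.4 -43.7 -1 0 0 -0.77;0 62.4 -43.7 -1 0 0 -0.77;0 62.4 -43.7 -1 0 0 -0.77;0 62.4 -43.7 -1 0 0 -0.77;0 62.4 -43.7 -1 0 0 -0.77;0 62.4 -43.7 -1 0 0 -0.77;0 62.4 -43.7 -1 0 0 -0.77;0 62.4 -43.7 -1 0 0 -0.77;0 62.4 -43.7 -1 0 0 -0.77;0 62.4 -43.7 -1 0 0 -0.77;0 62.4 -43.7 -1 0 0 -0.77;0 62.4 -43.7 -1 0 0 -0.77;0 62.4 -43.7 -1 0 0 -0.77;0 62.4 -43.7 -1 0 0 -0.77;0 62.4 -43.7 -1 0 0 -0.77;0 62.4 -43.7 -1 0 0 -0.77;0 62.4 -43.7 -1 0 0 -0.77"

```text
time_s: 13.52
eef_pos: [541.5, 389.0, 176.9]
ee_rot: [-0.001, 0.646, 0.763, -0.001]
force: [-0.3, -0.7, -1.5]
grip_width: 0.56
grip_force: 31.3
```

```bash
python3 - <<'E'
from h import *
print(sense()["eef_pos"],np.degrees(np.arctan2(*rot(sense()["ee_rot"])[1::-1,1])))
m,im=wrist("w7.png"); floors(m,im,vmin=100)
for d in trace("wrist","square_tray")[:2]:  print(round(d["score"],2),np.round(d["rect"]),fit(m,d["mask"],7))
go(543,387,100,9.3); print(sense()["eef_pos"])
E
```

```text
[541.54617611 388.97059296 176.88713089] 9.448186858756726
floor [260. 169.] 3035 [540.6 394.4] [540.9 393.5  66.5  54.6   9.5]
floor [257. 255.] 7575 [553.6 290.9] [553.8 288.4 120.3 114.5  10.6]
floor [493. 304.] 1044 [871.  267.7] [871.5 269.1 157.8  17.3 -87.1]
floor [292. 338.] 962 [620.2 174. ] [619.1 163.9  92.7  41.2  39. ]
0.86 [263. 167.  71.  59.] [540.6 396.8  75.1  59.4  11. ]
shift cm [0.13 0.08 7.77] turn [-0.003  0.001 -0.001] j6 0.46 rows 3 t 13.6
[542.66576864 385.67754642 177.68361151]
```

View pics/w7.png

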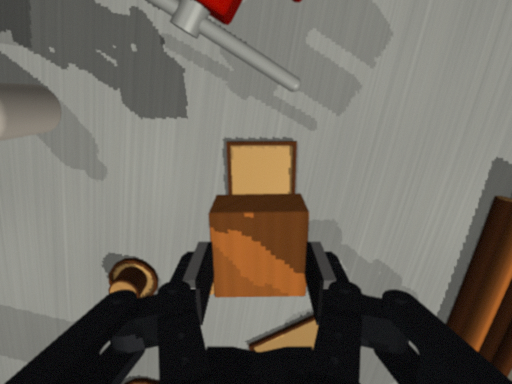

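The square is held level at (260,245), and its tray is dead ahead at (262,168). The vise handle at (295,85) is clear.

>>> step_arm:
  commands: "0 0.3 0 3 0 0 0;0 0.3 0 7 0 0 0;0 0.3 0 10.5 0 0 0;0 0.3 0 13 0 0 0;0 0.3 0 14.5 0 0 0;0 0.3 0 15.1 0 0 0;0 0.3 0 15.3 0 0 0;0 0.3 0 15.3 0 0 0;0 0.3 0 15.3 0 0 0;0.75 0.3 0 15.3 0 0 0;0.75 0.3 0 15.3 0 0 0;0.75 0.3 0 15.3 0 0 0;0.75 0.3 0 15.3 0 0 0;0.75 0.3 0 14 0 0 0;0.75 0.3 0 11 0 0 0;0.75 0.3 0 7 0 0 0;0.75 0.3 0 3 0 0 0;0.75 0.3 0 0 0 0 0;0.75 0.3 0 0 0 0 0"

```text
time_s: 15.2
eef_pos: [544.7, 390.3, 188.4]
ee_rot: [0.003, 0.648, 0.762, 0.006]
force: [-0.5, 0.9, 2.2]
grip_width: 0.75
grip_force: 0.0
```

```bash
python3 - <<'E'
from h import *
m,im=wrist("w8.png")
a=trace("wrist","square_tray")[:1]
for n,z in dict(square_tray=7,square=33).items():
    for d in trace("wrist",n)[:1]:  print(n,round(d["score"],2),np.round(d["rect"]),fit(m,d["mask"],z))
cv2.imwrite("pics/w8c.png",cv2.resize(im[100:240,180:340,::-1],None,fx=3,fy=3))
# sander estimate: w6 mask + top
m=camera_model("top");im=capture("top");
for n,z in dict(sander=30,nut=60,vblock=30).items():
    for d in trace("top",n)[:3]:  print(n,round(d["score"],2),np.round(d["rect"]),fit(m,d["mask"],z))
go(545,-370,190,-45)
E
```

```text
square_tray 0.83 [254. 175.  70.  66.] [542.2 388.7  76.1  74.4 -80.7]
square 0.78 [256. 175.  50.  53.] [541.  392.9  54.1  49.9 -80.9]
sander 0.75 [369. 201.  25.  28.] [ 545.6 -369.6   97.1   63.6   22.3]
sander 0.6 [405. 232.  23.  33.] [ 461.  -486.2   93.8   59.4    6.5]
nut 0.59 [296. 166.  20.  16.] [ 630.  -132.2   58.7   50.5    5.3]
nut 0.32 [131. 178.  21.  16.] [534.7 377.9  54.7  46.6   6.5]
nut 0.17 [241. 217.  24.  41.] [444.3  22.1 117.8  71.   -4.7]
vblock 0.26 [296. 166.  20.  13.] [ 636.8 -135.6   56.3   50.4  -38.2]
vblock 0.26 [178. 225.  21.  16.] [403.2 221.3  57.2  50.1 -22.6]
shift cm [-74.95 -11.91  -1.09] turn [-0.001  0.001  0.946] j6 0.19 rows 20 t 15.6
```

View pics/w8c.png

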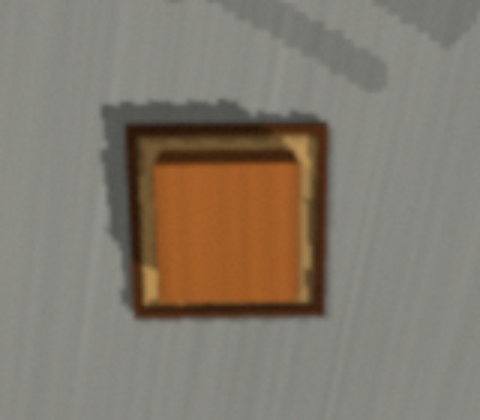

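The square lies in its tray, (229,232) inside the rim. Now over the nut.

```bash
python3 - <<'E'
from h import *
m=camera_model("top");x,y=world(m,[[298.5,165]],60)[0];print(x,y)
go(x,y,185,-24)
E
```

```text
630.442487615523 -136.9460111768195
shift cm [-53.32   0.26  -0.63] turn [-0.002  0.001  0.58 ] j6 0.2 rows 14 t 15.6
```

>>> step_arm:
  commands: "1 -53.3 0.3 -0.6 0 0 0.58;1 -53.3 0.3 -0.6 0 0 0.58;1 -53.3 0.3 -0.6 0 0 0.58;1 -53.3 0.3 -0.6 0 0 0.58;1 -53.3 0.3 -0.6 0 0 0.58;1 -53.3 0.3 -0.6 0 0 0.58;1 -53.3 0.3 -0.6 0 0 0.58;1 -53.3 0.3 -0.6 0 0 0.58;1 -53.3 0.3 -0.6 0 0 0.58;1 -53.3 0.3 -0.6 0 0 0.58;1 -53.3 0.3 -0.6 0 0 0.58;1 -53.3 0.3 -0.6 0 0 0.58;1 -53.3 0.3 -0.6 0 0 0.58;1 -53.3 0.3 -0.6 0 0 0.58;1 -53.3 0.3 -0.6 0 0 0.58;1 -53.3 0.3 -0.6 0 0 0.58;1 -53.3 0.3 -0.6 0 0 0.58;1 -53.3 0.3 -0.6 0 0 0.58"

```text
time_s: 17.1
eef_pos: [631.1, -135.2, 185.5]
ee_rot: [-0.0, 0.838, 0.545, 0.0]
force: [0.2, -0.6, -0.5]
grip_width: 0.999
grip_force: 0.0
```

```bash
python3 - <<'E'
from h import *
print(sense()["eef_pos"])
m,im=wrist("w9.png")
for n,z in dict(nut=60,vblock=30).items():
    for d in trace("wrist",n)[:2]:  print(n,round(d["score"],2),np.round(d["rect"]),fit(m,d["mask"],z))
cv2.imwrite("pics/w9c.png",cv2.resize(im[90:250,160:360,::-1],None,fx=4,fy=3.75)[:600])
print(sense()["eef_pos"])
E
```

```text
[ 631.13322135 -135.17984744  185.54860373]
nut 0.92 [261. 184.  59.  64.] [ 631.  -134.1   61.5   50.9   75.4]
vblock 0.74 [262. 177.  86.  65.] [ 632.8 -136.4   88.6   64.6  -18.6]
[ 631.15822846 -135.70647457  185.55840048]
```

View pics/w9c.png

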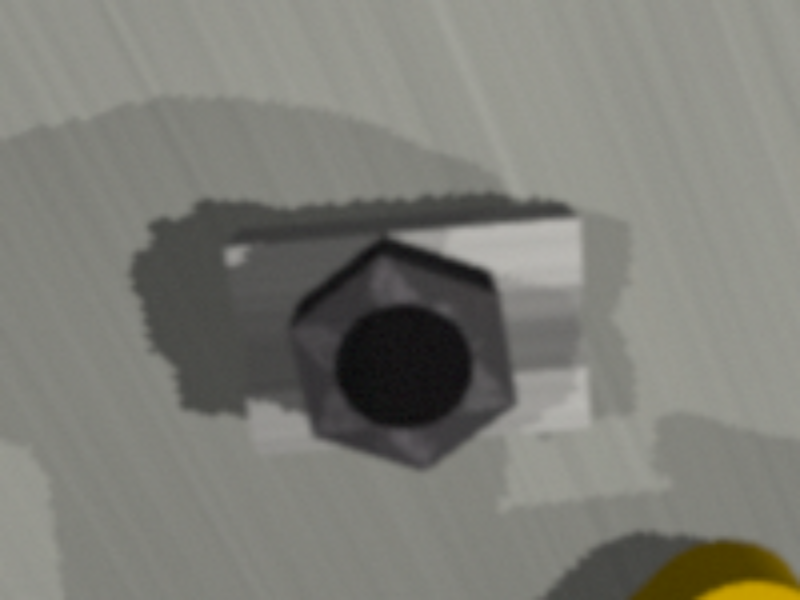

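The nut's top vertices are at crop (385,252), (495,292), (515,402), (423,467), (315,437), (292,325). The V-block top is at (230,245), (580,220), (590,430), (255,455).

```bash
python3 - <<'E'
from h import *
m=camera_model("wrist")
for v,z in(([(385,252),(495,292),(515,402),(423,467),(315,437),(292,325)],60),([(230,245),(580,220),(590,430),(255,455)],30)):
    w=world(m,np.array(v)/[4,3.75]+[160,90],z);e=np.roll(w,-1,0)-w
    print(w.mean(0).round(1),np.linalg.norm(e,axis=1).round(),np.degrees(np.arctan2(e[:,1],e[:,0])).round(1))
    if z==60: c=w.mean(0)
go(c[0],c[1],49,-24)
E
```

```text
[ 631.2 -136.9] [27. 29. 28. 27. 30. 28.] [ -45.4 -103.1 -164.8  138.4   75.1   16.2]
[ 632.7 -139.9] [88. 60. 90. 61.] [ -19.6 -108.8  160.9   69.9]
shift cm [-0.11  0.05 13.66] turn [0.    0.    0.001] j6 0.21 rows 5 t 17.2
```

>>> step_arm:
  commands: "0.85 -0.1 0 4 0 0 -0.17;0.85 -0.1 0 8 0 0 -0.17;0.85 -0.1 0 11 0 0 -0.17;0.85 -0.1 0 13 0 0 -0.17;0.85 -0.1 0 13.6 0 0 -0.17;0.85 -0.1 0 13.7 0 0 -0.17;0.85 -0.1 0 13.7 0 0 -0.17;0 -0.1 0 13.7 0 0 -0.17;0 -0.1 0 13.7 0 0 -0.17;0 -0.1 0 13.7 0 0 -0.17;0 -0.1 0 13.7 0 0 -0.17;0 -0.1 0 13.7 0 0 -0.17;0 -0.1 0 13.7 0 0 -0.17;0 -0.1 0 13 0 0 -0.17;0 -0.1 0 10 0 0 -0.17;0 -0.1 0 6 0 0 -0.17;0 -0.1 0 2 0 0 -0.17;0 -0.1 0 1 0 0 -0.17;0 -0.1 0 1 0 0 -0.17"
  newtons: 60

```text
time_s: 18.83
eef_pos: [631.9, -137.9, 179.7]
ee_rot: [0.003, 0.789, 0.614, 0.002]
force: [0.5, 0.1, -3.6]
grip_width: 0.538
grip_force: 62.5
```

```bash
python3 - <<'E'
from h import *
m,im=wrist("w10.png")
for d in trace("wrist","vblock")[:2]:  print(round(d["score"],2),np.round(d["rect"]),fit(m,d["mask"],30))
print(sense()["eef_pos"]);go(408,-228.5,170,-14)
E
```

```text
0.72 [261. 178.  89.  66.] [ 633.1 -136.4   88.8   64.5  -18.4]
[ 630.08918276 -137.18284404  174.13972878]
shift cm [-14.32 -19.27   0.45] turn [-0.002 -0.    -0.005] j6 -0.27 rows 7 t 18.9
```

>>> step_arm:
  commands: "0 -14.3 -19.3 0.4 0 0 0;0 -14.3 -19.3 0.4 0 0 0;0 -14.3 -19.3 0.4 0 0 0;0 -14.3 -19.3 0.4 0 0 0;0 -14.3 -19.3 0.4 0 0 0;0 -14.3 -19.3 0.4 0 0 0;0 -14.3 -19.3 0.4 0 0 0;0 -14.3 -19.3 0.4 0 0 0;0 -14.3 -19.3 0.4 0 0 0;0 -14.3 -19.3 0.4 0 0 0"

```text
time_s: 19.77
eef_pos: [408.8, -227.9, 170.6]
ee_rot: [-0.001, 0.789, 0.614, -0.0]
force: [1.2, 0.5, -3.6]
grip_width: 0.542
grip_force: 62.9
```

```bash
python3 - <<'E'
from h import *
m,im=wrist("w11.png"); floors(m,im,vmin=100)
for d in trace("wrist","nut_tray")[:1]:  print(round(d["score"],2),np.round(d["rect"]),fit(m,d["mask"],7))
go(407.8,-228.5,25,-14); print(sense()["eef_pos"])
E
```

```text
floor [484. 156.] 952 [ 647.6 -265.2] [ 647.  -266.    75.6   23.4   34.3]
floor [257. 173.] 2768 [ 405.9 -224.1] [ 405.4 -222.    68.6   63.5  -11.3]
floor [414. 270.] 2586 [ 559.8 -386.5] [ 554.9 -391.4  104.6   56.1   24.1]
floor [233. 328.] 493 [ 324.9 -415.2] [ 325.9 -414.4   75.5   36.2  -59.6]
0.98 [259. 173.  70.  62.] [ 406.8 -222.3   73.7   66.5  -13. ]
shift cm [-0.09 -0.08 14.59] turn [-0.001 -0.001 -0.003] j6 -0.27 rows 5 t 19.9
[ 408.93343525 -227.92301136  170.86767084]
```

View pics/w11.png

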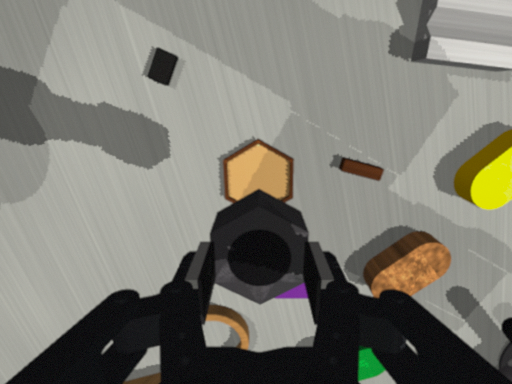

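The nut is held level at (260,245), with the hex tray ahead at (259,173) and aligned with it. Purple at (290,292) is clear of the fingers.

>>> step_arm:
  commands: "0 -0.1 -0.1 3 0 0 0;0 -0.1 -0.1 7 0 0 0;0 -0.1 -0.1 10.5 0 0 0;0 -0.1 -0.1 13 0 0 0;0 -0.1 -0.1 14 0 0 0;0 -0.1 -0.1 14.5 0 0 0;0 -0.1 -0.1 14.5 0 0 0;0 -0.1 -0.1 14.5 0 0 0;0.75 -0.1 -0.1 14.5 0 0 0;0.75 -0.1 -0.1 14.5 0 0 0;0.75 -0.1 -0.1 14.5 0 0 0;0.75 -0.1 -0.1 14.5 0 0 0;0.75 -0.1 -0.1 13 0 0 0;0.75 -0.1 -0.1 10 0 0 0;0.75 -0.1 -0.1 6 0 0 0;0.75 -0.1 -0.1 2 0 0 0;0.75 -0.1 -0.1 0 0 0 0;0.75 -0.1 -0.1 0 0 0 0"

```text
time_s: 21.37
eef_pos: [408.7, -230.6, 176.2]
ee_rot: [0.005, 0.789, 0.614, 0.001]
force: [0.5, -0.7, -0.2]
grip_width: 0.746
grip_force: 0.0
```

```bash
python3 - <<'E'
from h import *
m,im=wrist("w12.png")
for n,z in dict(nut_tray=7,nut=33,sander=30).items():
    for d in trace("wrist",n)[:3]:
        if d["score"]>.3: print(n,round(d["score"],2),np.round(d["rect"]),fit(m,d["mask"],z))
# cork colour in last picture
m2,im2=m,im
hsv=cv2.cvtColor(im,cv2.COLOR_RGB2HSV)
print(sense()["eef_pos"])
go(545,-370,160,-63); go(545,-370,160,-65+0)
E
```

```text
nut_tray 0.87 [256. 175.  69.  76.] [ 405.6 -230.2   84.2   72.9   75.7]
nut 0.9 [258. 176.  51.  59.] [ 406.6 -226.6   58.4   49.3   76.8]
sander 0.93 [479. 164.  63.  75.] [ 629.8 -275.3   78.4   66.9  -89.6]
sander 0.87 [400. 262.  88.  70.] [ 541.5 -360.7   90.7   70.8   24.5]
sander 0.57 [258. 177.  52.  62.] [ 406.5 -226.9   62.    49.8   77. ]
[ 406.75127953 -228.78513938  170.36863752]
shift cm [-10.28  16.88   1.  ] turn [-0.002 -0.     0.851] j6 0.5 rows 8 t 21.6
shift cm [-10.28  16.88   1.  ] turn [-0.002 -0.     0.885] j6 0.54 rows 9 t 21.6
```

>>> step_arm:
  commands: "1 -10.3 16.9 -1 0 0 0.87;1 -10.3 16.9 -1 0 0 0.87;1 -10.3 16.9 -1 0 0 0.87;1 -10.3 16.9 -1 0 0 0.87;1 -10.3 16.9 -1 0 0 0.87;1 -10.3 16.9 -1 0 0 0.87;1 -10.3 16.9 -1 0 0 0.87;1 -10.3 16.9 -1 0 0 0.87;1 -10.3 16.9 -1 0 0 0.87;1 -10.3 16.9 -1 0 0 0.87;1 -10.3 16.9 -1 0 0 0.87"

```text
time_s: 22.48
eef_pos: [545.5, -370.4, 181.3]
ee_rot: [-0.0, 0.974, 0.225, -0.0]
force: [1.0, -0.3, 0.3]
grip_width: 0.998
grip_force: 0.0
```

```bash
cat >> h.py <<'E'
def bright_top(m,im,guess,z,sat,r=75):
    pass
E
python3 - <<'E'
from h import *
s=sense();print(s["eef_pos"])
m,im=wrist("w13.png")
for d in trace("wrist","sander")[:3]: print(round(d["score"],2),np.round(d["rect"]),fit(m,d["mask"],30))
cv2.imwrite("pics/w13c.png",cv2.resize(im[90:250,160:360,::-1],None,fx=4,fy=3.75)[:600])
E
```

```text
[ 545.46088841 -370.43267664  181.27071618]
0.95 [225.  40.  64.  77.] [ 647.  -287.2   65.6   52.5   25.8]
0.85 [260. 177.  54.  96.] [ 545.9 -371.    97.8   50.2   26. ]
0.66 [320. 277.  55.  78.] [ 465.1 -483.6  106.    62.    27.1]
```

View pics/w13c.png

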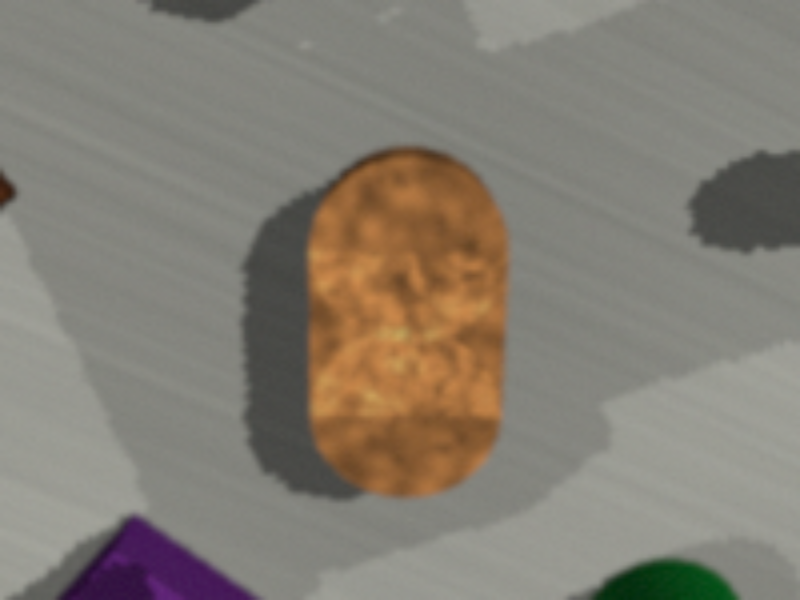

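The cork sander is clean and aligned: crop centre (407,322), about (546,-371), 26°. Purple and green are clear of the fingers.

>>> step_arm:
  commands: "1 0 0.1 4 0 0 0;1 0 0.1 8 0 0 0;1 0 0.1 12 0 0 0;1 0 0.1 14.5 0 0 0;1 0 0.1 15.7 0 0 0;1 0 0.1 16 0 0 0;1 0 0.1 16 0 0 0;0 0 0.1 16 0 0 0;0 0 0.1 16 0 0 0;0 0 0.1 16 0 0 0;0 0 0.1 16 0 0 0;0 0 0.1 16 0 0 0;0 0 0.1 16 0 0 0;0 0 0.1 15 0 0 0;0 0 0.1 12 0 0 0;0 0 0.1 8 0 0 0;0 0 0.1 4 0 0 0;0 0 0.1 2 0 0 0;0 0 0.1 2 0 0 0"
  newtons: 30

```text
time_s: 24.17
eef_pos: [547.6, -372.9, 168.2]
ee_rot: [0.004, 0.975, 0.224, 0.003]
force: [0.6, 0.0, 0.6]
grip_width: 0.003
grip_force: 0.0
```

```bash
python3 - <<'E'
from h import *
print(sense()["eef_pos"]);go(452.5,24.4,160,-93.5); print(sense()["eef_pos"])
E
```

```text
[ 547.56195175 -372.94343501  168.19696728]
shift cm [  8.8  -39.9    0.46] turn [ 0.009 -0.006  0.513] j6 1.69 rows 11 t 24.2
[ 547.56195175 -372.94343501  168.19696728]
```

The fingers shut empty, so I look.

```bash
python3 - <<'E'
from h import *
m,im=wrist("w14.png")
for d in trace("wrist","sander")[:3]: print(round(d["score"],2),np.round(d["rect"]),fit(m,d["mask"],30))
print(sense()["eef_pos"])
E
```

```text
0.93 [217.  42.  64.  84.] [ 645.7 -287.5   65.3   51.1   27.1]
0.87 [323. 267.  60.  48.] [ 489.8 -476.7   62.9   58.3  -56.5]
0.64 [255. 184.  55.  96.] [ 546.1 -372.3   98.4   49.8   25.8]
[ 546.1210125  -371.63361502  162.3199302 ]
```

View pics/w14.png

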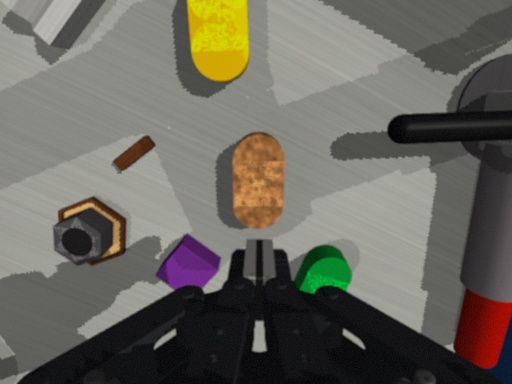

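The sander is unmoved at (255,184), and the nut sits in its tray at (80,238). I regrasp lower with a longer dwell and check the grip before lifting. My picture budget is now used up, so from here I check by numbers.

>>> step_arm:
  commands: "0.8 0 0 1 0 0 0;0.8 0 0 2 0 0 0;0.8 0 0 2 0 0 0;0.8 0 0 2 0 0 0;0.8 0 0 5 0 0 0;0.8 0 0 9 0 0 0;0.8 0 0 12 0 0 0;0.8 0 0 13.7 0 0 0;0.8 0 0 14.3 0 0 0;0.8 0 0 14.3 0 0 0;0.8 0 0 14.3 0 0 0;0 0 0 14.3 0 0 0;0 0 0 14.3 0 0 0;0 0 0 14.3 0 0 0;0 0 0 14.3 0 0 0;0 0 0 14.3 0 0 0;0 0 0 14.3 0 0 0;0 0 0 14.3 0 0 0;0 0 0 14.3 0 0 0"
  newtons: 40

```text
time_s: 25.85
eef_pos: [546.8, -372.3, 20.7]
ee_rot: [0.001, 0.975, 0.224, 0.001]
force: [-0.7, 1.0, 6.3]
grip_width: 0.554
grip_force: 40.1
```

>>> step_arm:
  commands: "0 0 0 -0.5 0 0 0;0 0 0 -1 0 0 0;0 0 0 -2 0 0 0;0 0 0 -3 0 0 0;0 0 0 -4 0 0 0;0 0 0 -4 0 0 0;0 0 0 -4 0 0 0"

```text
time_s: 26.43
eef_pos: [546.3, -371.8, 59.4]
ee_rot: [0.001, 0.975, 0.224, 0.0]
force: [-0.7, 1.0, -1.2]
grip_width: 0.553
grip_force: 41.2
```

```bash
python3 - <<'E'
from h import *
go(452.5,24.4,160,-93.5)
m,im=wrist()
for d in trace("wrist","sander")[:3]: print(round(d["score"],2),np.round(d["rect"]))
E
```

```text
shift cm [  8.86 -39.72 -10.12] turn [ 0.001 -0.001  0.513] j6 1.69 rows 12 t 26.4
0.91 [372. 365.  25.  37.]
0.69 [256. 248. 103. 177.]
0.6 [199.  36. 102.  71.]
```

>>> step_arm:
  commands: "0 0 0 -3 0 0 0;0 0 0 -6 0 0 0;0 0 0 -10.1 0 0 0;0 8.9 -39.7 -10.1 0 0 0.51;0 8.9 -39.7 -10.1 0 0 0.51;0 8.9 -39.7 -10.1 0 0 0.51;0 8.9 -39.7 -10.1 0 0 0.51;0 8.9 -39.7 -10.1 0 0 0.51;0 8.9 -39.7 -10.1 0 0 0.51;0 8.9 -39.7 -10.1 0 0 0.51;0 8.9 -39.7 -10.1 0 0 0.51;0 8.9 -39.7 -10.1 0 0 0.51;0 8.9 -39.7 -10.1 0 0 0.51;0 8.9 -39.7 -10.1 0 0 0.51;0 8.9 -39.7 -10.1 0 0 0.51;0 8.9 -39.7 -10.1 0 0 0.51;0 8.9 -39.7 -10.1 0 0 0.51;0 8.9 -39.7 -10.1 0 0 0.51"

```text
time_s: 28.03
eef_pos: [453.0, 23.5, 159.3]
ee_rot: [0.0, 1.0, -0.03, -0.0]
force: [-0.5, -0.4, -0.8]
grip_width: 0.555
grip_force: 41.6
```

```bash
python3 - <<'E'
from h import *
m,im=wrist(); floors(m,im,vmin=100,lo=1000)
for n in("sander_tray","sander"):
    for d in trace("wrist",n)[:2]: print(n,round(d["score"],2),np.round(d["rect"]),fit(m,d["mask"],7))
m=camera_model("top"); im=capture("top")
for d in trace("top","sander_tray")[:2]: print(round(d["score"],2),np.round(d["rect"]),fit(m,d["mask"],7))
print(sense()["eef_pos"]);go(453,24.4,25,-93.5)
E
```

```text
floor [113.  21.] 3829 [606.6 147.5] [597.9 149.  105.3  52.5  84.9]
floor [257. 222.] 14058 [401.4  29.8] [386.7  28.1 242.6 110.7  -4. ]
sander_tray 0.73 [260. 148.  79.  63.] [484.1  19.3  74.6  57.1  82.3]
sander 0.68 [257. 246. 103. 178.] [363.   29.7 218.1 107.9  -3.5]
0.54 [320. 239.  25.  26.] [ 405.5 -227.7   75.7   75.7  -84.8]
[452.82829215  24.11395759 159.36535364]
shift cm [ 0.02 -0.03 13.44] turn [-0.     0.     0.002] j6 1.69 rows 5 t 28.3
```

>>> step_arm:
  commands: "0 0 0 3 0 0 0;0 0 0 7 0 0 0;0 0 0 10 0 0 0;0 0 0 12 0 0 0;0 0 0 13 0 0 0;0 0 0 13.4 0 0 0;0 0 0 13.4 0 0 0;0 0 0 13.4 0 0 0;0.75 0 0 13.4 0 0 0;0.75 0 0 13.4 0 0 0;0.75 0 0 13.4 0 0 0;0.75 0 0 13.4 0 0 0;0.75 0 0 13.4 0 0 0;0.75 0 0 12 0 0 0;0.75 0 0 9 0 0 0;0.75 0 0 5 0 0 0;0.75 0 0 1 0 0 0;0.75 0 0 -1 0 0 0;0.75 0 0 -1 0 0 0"

```text
time_s: 29.87
eef_pos: [454.7, 24.2, 173.9]
ee_rot: [0.001, 1.0, -0.029, 0.004]
force: [0.9, -0.1, 0.4]
grip_width: 0.75
grip_force: 0.0
```

```bash
python3 - <<'E'
from h import *
m,im=wrist()
for n,z in dict(sander_tray=7,sander=33).items():
    for d in trace("wrist",n)[:2]: print(n,round(d["score"],2),np.round(d["rect"]),fit(m,d["mask"],z))
go(632.7,-138,165,71);go(632.7,-138,165,70)
E
```

```text
sander_tray 0.88 [260. 176.  73. 113.] [452.4  22.5 121.2  74.7  -4. ]
sander 0.57 [257. 183.  54.  95.] [452.7  25.7  98.4  49.9  -3.8]
shift cm [18.96 15.18  0.34] turn [0.    0.001 0.273] j6 1.69 rows 7 t 30.0
shift cm [18.96 15.18  0.34] turn [0.    0.001 0.291] j6 1.71 rows 7 t 30.0
```

The sander is in its tray, 3 mm off centre. Now the V-block.

>>> step_arm:
  commands: "1 19 15.2 0 0 0 0.27;1 19 15.2 0 0 0 0.27;1 19 15.2 0 0 0 0.27;1 19 15.2 0 0 0 0.27;1 19 15.2 0 0 0 0.27;1 19 15.2 0 0 0 0.27;1 19 15.2 0 0 0 0.27;1 19 15.2 0 0 0 0.27;1 19 15.2 0 0 0 0.27;1 19 15.2 0 0 0 0.27;1 19 15.2 0 0 0 0.27"

```text
time_s: 30.93
eef_pos: [633.1, -137.4, 169.6]
ee_rot: [-0.0, 0.987, -0.163, -0.0]
force: [-0.7, -0.0, -0.4]
grip_width: 0.999
grip_force: 0.0
```

```bash
python3 - <<'E'
from h import *
print(sense()["eef_pos"])
m,im=wrist()
for d in trace("wrist","vblock")[:2]: print(round(d["score"],2),np.round(d["rect"]),fit(m,d["mask"],30))
go(632.5,-138,18,71); print(sense()["eef_pos"])
E
```

```text
[ 633.14321471 -137.42418985  169.59408762]
0.85 [261. 177.  62.  92.] [ 634.  -138.3   93.3   60.1  -18.9]
shift cm [-0.08  0.06 15.19] turn [ 0.    -0.     0.004] j6 1.69 rows 5 t 31.0
[ 633.36022839 -137.66358878  169.86321817]
```

>>> step_arm:
  commands: "0.92 0 0 4 0 0 0;0.92 0 0 8 0 0 0;0.92 0 0 11.5 0 0 0;0.92 0 0 14 0 0 0;0.92 0 0 14.8 0 0 0;0.92 0 0 15 0 0 0;0.92 0 0 15 0 0 0;0.92 0 0 15 0 0 0;0 0 0 15 0 0 0;0 0 0 15 0 0 0;0 0 0 15 0 0 0;0 0 0 15 0 0 0;0 0 0 15 0 0 0;0 0 0 15 0 0 0;0 0 0 15 0 0 0;0 0 0 15 0 0 0"
  newtons: 70

```text
time_s: 32.37
eef_pos: [637.7, -137.5, 24.9]
ee_rot: [-0.001, 0.987, -0.163, 0.006]
force: [4.9, 10.2, 22.5]
grip_width: 0.004
grip_force: 11.2
```

The fingers shut without holding the block, with 22 N upward. I check where the block is before moving.

```bash
python3 - <<'E'
from h import *
s=sense();print(s["eef_pos"],s["force"],s["grip_width"],s["grip_force"])
for cam in("top","scene","wrist"):
    m=camera_model(cam); im=capture(cam)
    for d in trace(cam,"vblock")[:2]: print(cam,round(d["score"],2),np.round(d["rect"]),d["mask"].sum(),fit(m,d["mask"],30))
E
```

```text
[ 637.71684053 -137.49209592   24.93042211] [ 4.92626098 10.24094589 22.4566802 ] 0.004208877322324589 11.214374896371737
scene 0.64 [262. 249.  37.  31.] 752 [ 638.5 -154.6  110.9   73.5  -17.3]
wrist 0.9 [275. 245. 119. 155.] 11198 [ 646.5 -147.1   70.1   59.8  -19.7]
```

```bash
python3 - <<'E'
from h import *
m=camera_model("wrist"); im=capture("wrist")
d=trace("wrist","vblock")[0]; M=d["mask"]
def runs(b):
    e=np.flatnonzero(np.diff(np.r_[0,b.astype(int),0])); return [tuple(map(int,x)) for x in e.reshape(-1,2) if x[1]-x[0]>3]
dark=im.max(2)<70
for r in range(160,340,12): print(r,"mask",runs(M[r]),"dark",runs(dark[r]))
hsv=cv2.cvtColor(im,cv2.COLOR_RGB2HSV)
a=cv2.imread("pics/w14.png")[:,:,::-1].max(2)<70
for r in(240,264,288): print("shut ref",r,runs(a[r]))
E
```

```text
160 mask [] dark [(411, 418), (422, 480)]
172 mask [(217, 327)] dark [(422, 436), (447, 490)]
184 mask [(213, 334)] dark [(434, 500)]
196 mask [(213, 333)] dark [(439, 510)]
208 mask [(215, 332)] dark [(448, 480), (483, 512)]
220 mask [(214, 331)] dark [(460, 464), (465, 498)]
232 mask [(215, 329)] dark []
244 mask [(215, 244), (272, 328)] dark [(256, 263)]
256 mask [(216, 231), (288, 327)] dark [(231, 245), (256, 263), (274, 288)]
268 mask [(216, 229), (290, 326)] dark [(229, 244), (256, 263), (275, 290)]
280 mask [(217, 226), (293, 325)] dark [(227, 251), (256, 263), (268, 293)]
292 mask [(309, 314)] dark [(171, 204), (212, 306), (316, 348)]
304 mask [] dark [(150, 369)]
316 mask [] dark [(129, 390), (457, 483)]
328 mask [] dark [(108, 256), (264, 411), (451, 483)]
shut ref 240 [(61, 92), (98, 112), (256, 263), (466, 497)]
shut ref 264 [(76, 81), (90, 95), (231, 245), (255, 264), (274, 289), (302, 312), (462, 493)]
shut ref 288 [(179, 201), (222, 299), (318, 340), (465, 487)]
```

Numbers: the shut fingers are resting on the block's top (z≈30) with TCP z at 24.9. The fingertips therefore sit farther back than I assumed, and the earlier grips were shallow. I rise, remeasure and go deeper in force-checked steps.

>>> step_arm:
  commands: "0 0 0 -1 0 0 0;0 0 0 -3 0 0 0;0 0 0 -7 0 0 0;1 0 0 -11 0 0 0;1 0 0 -15 0 0 0;1 0 0 -15 0 0 0;1 0 0 -15 0 0 0;1 0 0 -15 0 0 0;1 0 0 -15 0 0 0;1 0 0 -15 0 0 0;1 0 0 -15 0 0 0;1 0 0 -15 0 0 0"

```text
time_s: 33.77
eef_pos: [633.5, -138.3, 168.7]
ee_rot: [-0.0, 0.987, -0.163, -0.001]
force: [-1.3, -0.2, 0.8]
grip_width: 0.995
grip_force: 0.0
```

```bash
python3 - <<'E'
from h import *
s=sense();print(s["eef_pos"],s["force"],s["grip_width"])
m,im=wrist()
for d in trace("wrist","vblock")[:2]: print(round(d["score"],2),np.round(d["rect"]),fit(m,d["mask"],30)); f=fit(m,d["mask"],30); go(f[0],f[1],20,f[4]+90)
E
```

```text
[ 633.45477046 -138.27288672  168.72254757] [-1.25752613 -0.2079543   0.77274974] 0.9953541438982189
0.97 [265. 179.  62.  95.] [ 632.4 -141.5   93.8   61.1  -19.7]
shift cm [-0.    0.34 14.91] turn [-0.     0.001  0.016] j6 1.69 rows 5 t 33.9
```

>>> step_arm:
  commands: "0.95 0 0.3 4 0 0 0;0.95 0 0.3 8 0 0 0;0.95 0 0.3 11.5 0 0 0;0.95 0 0.3 14 0 0 0;0.95 0 0.3 14.8 0 0 0;0.95 0 0.3 15.3 0 0 0;0.95 0 0.3 15.6 0 0 0;0.95 0 0.3 15.8 0 0 0;0.95 0 0.3 15.8 0 0 0;0.95 0 0.3 15.8 0 0 0"

```text
time_s: 34.7
eef_pos: [633.3, -141.4, 12.7]
ee_rot: [0.0, 0.987, -0.163, 0.001]
force: [0.2, -0.9, 0.7]
grip_width: 0.95
grip_force: 0.0
```

>>> step_arm:
  commands: "0.95 0 0 0.3 0 0 0;0.95 0 0 0.5 0 0 0;0.95 0 0 0.6 0 0 0;0.95 0 0 0.6 0 0 0"

```text
time_s: 35.03
eef_pos: [632.5, -141.1, 5.2]
ee_rot: [-0.0, 0.987, -0.163, -0.0]
force: [0.2, 0.6, -0.4]
grip_width: 0.953
grip_force: 0.0
```

>>> step_arm:
  commands: "0.95 0 0 -0.2 0 0 0;0 0 0 -0.2 0 0 0;0 0 0 -0.2 0 0 0;0 0 0 -0.2 0 0 0;0 0 0 -0.2 0 0 0;0 0 0 -0.2 0 0 0;0 0 0 -0.2 0 0 0;0 0 0 -0.2 0 0 0;0 0 0 -0.2 0 0 0"
  newtons: 60

```text
time_s: 35.78
eef_pos: [633.1, -141.4, 8.2]
ee_rot: [0.0, 0.987, -0.163, 0.001]
force: [-1.2, 0.9, 5.8]
grip_width: 0.687
grip_force: 66.6
```

>>> step_arm:
  commands: "0 0 0 -0.5 0 0 0;0 0 0 -1 0 0 0;0 0 0 -2 0 0 0;0 0 0 -3 0 0 0;0 0 0 -4 0 0 0;0 0 0 -4 0 0 0;0 0 0 -4 0 0 0;0 0 0 -4 0 0 0"

```text
time_s: 36.45
eef_pos: [632.4, -141.1, 47.1]
ee_rot: [-0.0, 0.987, -0.163, -0.0]
force: [-0.2, -0.3, -3.8]
grip_width: 0.688
grip_force: 65.7
```

```bash
python3 - <<'E'
from h import *
go(636,158.3,150,-50)
m,im=wrist()
for d in trace("wrist","vblock")[:2]: print(round(d["score"],2),np.round(d["rect"]),fit(m,d["mask"],70))
E
```

```text
shift cm [ -9.32 -28.45 -10.28] turn [-0.000e+00  1.000e-03 -1.026e+00] j6 1.12 rows 10 t 36.5
0.64 [260. 258. 137. 182.] [ 635.  -141.6   95.3   59.5  -18.9]
```

>>> step_arm:
  commands: "0 0 0 -3 0 0 0;0 0 0 -6 0 0 0;0 0 0 -10.3 0 0 0;0 -9.3 -28.5 -10.3 0 0 -1.03;0 -9.3 -28.5 -10.3 0 0 -1.03;0 -9.3 -28.5 -10.3 0 0 -1.03;0 -9.3 -28.5 -10.3 0 0 -1.03;0 -9.3 -28.5 -10.3 0 0 -1.03;0 -9.3 -28.5 -10.3 0 0 -1.03;0 -9.3 -28.5 -10.3 0 0 -1.03;0 -9.3 -28.5 -10.3 0 0 -1.03;0 -9.3 -28.5 -10.3 0 0 -1.03;0 -9.3 -28.5 -10.3 0 0 -1.03;0 -9.3 -28.5 -10.3 0 0 -1.03;0 -9.3 -28.5 -10.3 0 0 -1.03;0 -9.3 -28.5 -10.3 0 0 -1.03"

```text
time_s: 37.88
eef_pos: [636.6, 157.9, 150.3]
ee_rot: [-0.0, 0.939, 0.343, -0.0]
force: [-0.5, 0.3, -3.2]
grip_width: 0.683
grip_force: 67.1
```

```bash
python3 - <<'E'
from h import *
m,im=wrist()
for n,z in dict(vblock_tray=7).items():
    for d in trace("wrist",n)[:2]: print(n,round(d["score"],2),np.round(d["rect"]),fit(m,d["mask"],z))
s=sense();p=s["eef_pos"];print(p,s["grip_width"]);
for d in trace("wrist","vblock")[:1]: print(fit(m,d["mask"],p[2]+22))
go(634.5,157,12.5,-50)
E
```

```text
vblock_tray 0.76 [262. 148.  89.  42.] [663.2 178.3  84.   41.9 -50.7]
[636.57750948 158.07019778 150.42184032] 0.6842670735506445
[638.3 160.7  95.8  59.7  40. ]
shift cm [-0.23 -0.04 13.8 ] turn [0.    0.    0.003] j6 1.12 rows 5 t 38.0
```

>>> step_arm:
  commands: "0 -0.2 0 3 0 0 0;0 -0.2 0 7 0 0 0;0 -0.2 0 10 0 0 0;0 -0.2 0 12 0 0 0;0 -0.2 0 13 0 0 0;0 -0.2 0 13.3 0 0 0;0 -0.2 0 13.3 0 0 0;0 -0.2 0 13.3 0 0 0"

```text
time_s: 38.7
eef_pos: [636.0, 157.3, 19.1]
ee_rot: [0.0, 0.939, 0.344, 0.001]
force: [-0.4, -1.2, -2.8]
grip_width: 0.681
grip_force: 67.0
```

>>> step_arm:
  commands: "0 0 0 0.2 0 0 0;0 0 0 0.4 0 0 0;0 0 0 0.5 0 0 0;0 0 0 0.5 0 0 0"

```text
time_s: 39.03
eef_pos: [635.0, 157.3, 12.5]
ee_rot: [0.0, 0.939, 0.344, 0.0]
force: [-0.1, 0.3, -3.8]
grip_width: 0.688
grip_force: 67.1
```

>>> step_arm:
  commands: "0 0 0 0.1 0 0 0;0 0 0 0.1 0 0 0;0.8 0 0 0.1 0 0 0;0.8 0 0 0.1 0 0 0;0.85 0 0 0.1 0 0 0;0.85 0 0 0.1 0 0 0;0.85 0 0 -0.5 0 0 0;0.85 0 0 -2 0 0 0;0.85 0 0 -5 0 0 0;0.85 0 0 -9 0 0 0;0.85 0 0 -13 0 0 0;0.85 0 0 -15 0 0 0;0.85 0 0 -15 0 0 0;0.85 0 0 -15 0 0 0"

```text
time_s: 40.2
eef_pos: [635.3, 157.4, 164.0]
ee_rot: [0.0, 0.939, 0.344, 0.001]
force: [0.3, 0.2, 0.8]
grip_width: 0.85
grip_force: 0.0
```

```bash
python3 - <<'E'
from h import *
s=sense();print(s["eef_pos"],s["force"],s["grip_width"],s["time_s"])
m,im=wrist()
for n,z in dict(vblock_tray=7,vblock=33).items():
    for d in trace("wrist",n)[:1]: print(n,round(d["score"],2),np.round(d["rect"]),fit(m,d["mask"],z))
m=camera_model("top");im=capture("top")
for n in("vblock","sander","square","nut","slice"):
    for d in trace("top",n)[:4]:
        if d["score"]>.25: print(n,round(d["score"],2),np.round(d["rect"]),fit(m,d["mask"],33))
E
```

```text
[635.33097974 157.35242343 163.96173212] [0.32764808 0.18562127 0.79944612] 0.8504117455191746 40.2
vblock_tray 0.71 [264. 178.  85. 106.] [635.3 156.1 115.   83.2  39.4]
vblock 0.81 [258. 183.  62.  95.] [633.7 158.9  93.3  59.9  40.2]
vblock 0.67 [215. 163.  16.  23.] [609.8 133.3  72.9  42.2 -22.1]
sander 0.97 [340. 164.  19.  31.] [ 659.3 -272.7  100.4   56.6   25.4]
sander 0.84 [405. 232.  19.  34.] [ 462.1 -485.8   90.7   57.     7.4]
sander 0.65 [242. 217.  20.  33.] [450.4  24.2  96.9  57.4   0.8]
square 0.86 [356. 240.  24.  21.] [ 421.5 -341.    54.6   51.1  -16. ]
square 0.8 [130. 176.  16.  16.] [538.7 387.8  53.9  50.6   9.2]
nut 0.66 [318. 241.  23.  16.] [ 406.  -223.7   57.9   49.9  -39.3]
```

```bash
python3 -c "
from rig import *
print(finish_job())"
```

```text
the job is handed in; nothing more can be done
None
```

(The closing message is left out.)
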